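# Fit the battery in the vortex mixer and pulse it

## Task

Fit the battery block into the bay of the vortex mixer: tilt it, tuck its foot under the lip at one end of the bay, and rock it down until it sits flat and fully home. Then hold the mixer's pulse button fully down for at least two seconds, and let it go. Leave the other things on the bench where they stand.

Things in the scene. Friction and masses are not known exactly. Their poses are not given: they have to be found in the camera images.
- battery: Loose dark grey plastic battery pack, 0.15 to 0.31 kg, 70 (x) x 40 (y) x 40 mm (z), flat on the bench. Origin: centre of the underside of its 70 x 40 footprint; z up. Plain block, full height, from x = -23 to +35 mm; at the -x end a low foot 12 mm long, 40 wide, 8 thick juts out at the bottom (x = -35 to -23). Grip across the 40 mm width, on the block's upper half, so the fingers clear the deck
- battery_foot (a point): point on the battery: middle of the lower edge of the foot's end face (x = -35 mm, y = 0, z = 0 in the battery's frame, same axes)
- mixer: White vortex mixer, fixed, placed and turned differently each time; case 200 (x) x 280 (y) mm, flat deck 37 mm above the bench; -x is roughly towards the robot. Origin: centre of its underside, z up. On it: battery bay at x = 0, y = -55 mm; round mixing head at x = 35, y = 85 (radius 36, top 103 mm above the bench); round pulse button at x = -55, y = 85
- bay (a point): Centre of the bay's floor, 20 mm above the bench, axes as the mixer's. Pocket 73 mm long (x), 42.5 wide (y), floor 17 mm below the deck; the top 4 mm of its long sides slope outward at 45 degrees. Lip at the -x end, stop at the +x end: the battery enters only tilted 22 to 35 degrees, foot end down. Seated, its origin is here within 2 mm, axes the same way, its top 23 mm above the deck
- bay_lip_end (a point): Point on the bay's floor, middle of the end wall beneath the lip (x = -36.5 mm from point bay, axes as the mixer's). The fixed lip, 5 mm thick and level with the deck, covers the 8 mm of pocket next to this wall, leaving a gap 12 mm high for the foot. The tilted foot is set on the floor about 14 mm from this wall, slid to about 7 mm, and creeps to 1.5 mm as the battery rocks flat
- bay_stop (a point): Middle of the top of the fixed grey stop at the bay's +x end, 29 mm above the bay floor (12 above the deck), axes as the mixer's; the stop is 54 mm wide (y) and 8 mm thick (x = 36.5 to 44.5 mm from point bay; this point at 40.5), with a 3 mm 45 degree chamfer on its inner top edge. The battery's end without the foot rocks down past it
- pulse_top (a point): centre of the top face of the black round pulse button (radius 16 mm) on the mixer's deck; it moves with the button; axes as the mixer's, pressed straight down (-z)
- pulse (a joint): travel of the momentary spring button in m: 0 up, 0.006 fully down, springs back when let go; takes about 5 N fully down. It counts as held beyond 0.004
- tube_block: bystander: loose plain aluminium block 66 x 40 x 42 mm, no foot, six dark dots on top; origin centre of its underside; leave alone. Battery, tube block and carton may swap places
- carton: bystander: loose white paper carton 62 x 44 x 52 mm; origin centre of its underside; leave alone
- jar: bystander: loose closed amber jar with a white cap, radius 27 mm, 75 mm high; origin centre of its underside; leave alone
There are look-alikes about, which are no part of the job. Leave any brown look-alike of the battery alone.

How it is judged:
By the outcome, as a careful person would: the job done as asked, in the order asked, and still so for the second after the job is handed in, with the robot touching nothing.
It also fails if it takes over 70 s, if anything falls off the work surface, if the arm or the gripper's body presses on something with over 40 N, if the wrist force passes 120 N, or if a joint passes its speed limit or range.

## Robot

A 6-joint arm with a two-finger parallel gripper is mounted at the origin on the work surface. World frame = base frame: x ahead of the robot, y to its left, z up, the work surface at z = 0. Lengths are in m, angles in rad, forces in N, time in s.
With the tool pointing down it reaches from about 0.35 to 0.8 m from the base axis. Payload 7.3 kg.
Tool frame: the origin (TCP) lies midway between the tips of the shut fingers; the grasp point (between the pads) lies 19 mm behind it; z points along the fingers, y is the line along which they close (so a half turn about z gives the same grasp; the last joint's range is limited). The gripper opens to 85 mm and grips with 20 to 120 N. Pads are 22 mm wide; open, the fingers measure 114 mm over their backs; the gripper's body (76 mm by 85 mm) begins 54 mm behind the grasp point. The pads swing forward as they close: fully open they stand 13 mm farther back than shut.
Start: joints at [1.027, 0.342, 1.524, -0, 1.275, -0.146], TCP at [0.203, 0.484, 0.231] pointing down, gripper open.
Joint ranges: [-2.53, 2.53], [-0.77, 2.02], [0.04, 2.7], [-1, 4.14], [0.28, 2.66], [-3.11, 3.11]. Speed limits (rad/s): [2.57, 2.57, 3.14, 3.14, 3.14, 3.14].

## Interface

Orientations are given as a rotation vector (axis times angle).
In Python, from plant import get_obs, capture, camera_model, manip gives the robot as it stands.
- The arm moves only by the tool servo_tool, never from a script. Its argument "deltas" is text: rows parted by semicolons, each of 4 numbers parted by spaces: the shift along the tool's x, y, z normalised to -1 to 1, where 1 is 0.5 m, then the turn about the tool's z normalised to -1 to 1, where 1 is 360 degrees. In form: tx ty tz turn; .... A call has exactly 8 rows; each row is the pose to reach, as a shift and turn from the pose commanded when the call began, along the tool's axes at that moment, turning the shorter way round; what a row does not reach only later rows make up. A row lasts 1/8 s, in which the tool goes at most 62.5 mm and 10.7 degrees, less where a joint would pass 70% of its speed; a pose out of reach is approached as far as the arm can. A call with a number of a shift or a turn outside -1 to 1 is refused whole. A call with a gripper value outside its range is refused whole. "claw" is the opening, from 0 (shut) to 1 (fully open), set as the call begins (left out, the last holds). The fingers move at their own pace and stop on an object; "newtons" is the grip in N (left out, the last holds). Time passes only in rows, so rows that repeat a pose let the fingers close, or fill a call up. It gives the time, the measured TCP pose, the force, the opening and the grip force at its end, in the units of the state.
- get_obs(): the state, without advancing time (a new reading comes with each control period).
- capture(name): name is "side" or "top"; returns the picture (480x640x3 uint8, red, green, blue); there is no depth.
- camera_model(name): a dict with "camera_matrix" (3x3 intrinsics, pixels), "eye" and "rotation" of the camera in the world. Camera axes: x right, y up, looking along -z (the intrinsics and any distortion apply to the point x, -y, -z); pixel columns grow to the right and rows downward; lengths in m; the calibration is good to about 2 mm. A picture is of the moment at which its call begins. camera_model takes no time and is no camera call.
- manip.finish_job(): hands the job in; it is judged then, once.
The state is a dict: "clock": time; "joint_positions": joint angles; "dq": joint speeds; "joint_efforts": joint torques, N m; "position": TCP position; "orientation": TCP orientation; "wrist_force": force on the tool from outside, world axes, zero at the start; "wrist_torque": the same for the moment, N m; "width": opening from 0.0 (shut) to 1.0 (fully open); "grip_force": force on a finger pad.
Only numpy, scipy, OpenCV 4.12 (cv2) and the standard library are available. Lean on these libraries where they do the work, as an engineer would, in place of code of your own. Each camera call takes 0.05 s, during which the arm holds its last target. There are 200 camera calls.

## Working session

There is one attempt and no reset: what is moved stays moved. The work goes in short steps, Python scripts to look and compute and a tool call to move; the robot and the scene stay as the last step left them, time stands still between calls to the robot, and variables do not carry over. Pictures are saved under pics/ and viewed, at most 10 in all, crops included, and the job is handed in when it is done.

Besides the shell and the picture viewer there is one more tool, called after "Request:" as name(argument=value, ...) on one line, values as JSON. servo_tool: Moves the arm, as the interface text tells. Its arguments: {"type":"object","properties":{"deltas":{"type":"string"},"claw":{"type":"number"},"newtons":{"type":"number"}},"required":["deltas"]}

```bash
mkdir -p pics; ls
cat > h.py <<'E'
import numpy as np, cv2
from plant import get_obs, capture, camera_model, manip
def cam(n):
    m=camera_model(n); return m
def ray(n,u,v):
    m=cam(n);K=np.array(m["camera_matrix"]);R=np.array(m["rotation"]).reshape(3,3)
    d=m.get("distortion"); 
    p=np.linalg.inv(K)@[u,v,1.]
    return np.array(m["eye"]),R@np.array([p[0],-p[1],-p[2]])
def onz(n,u,v,z):
    e,d=ray(n,u,v); return e+d*(z-e[2])/d[2]
def proj(n,P):
    m=cam(n);K=np.array(m["camera_matrix"]);R=np.array(m["rotation"]).reshape(3,3)
    q=R.T@(np.array(P)-np.array(m["eye"])); w=K@[q[0],-q[1],-q[2]]; return w[:2]/w[2]
def snap(n,f,crop=None,s=1):
    im=np.array(capture(n))[:,:,::-1]
    if crop: x,y,w,h=crop; im=im[y:y+h,x:x+w]
    im=cv2.resize(im,None,fx=s,fy=s,interpolation=cv2.INTER_CUBIC); cv2.imwrite("pics/"+f,im)
E
python3 - <<'E'
from h import *
snap("top","t0.png"); snap("side","s0.png")
print(camera_model("top"),camera_model("side")); print(get_obs())
E
```

```text
pics
{'camera_matrix': array([[490.32376739,   0.        , 325.4188812 ],
       [  0.        , 490.32376739, 240.45088242],
       [  0.        ,   0.        ,   1.        ]]), 'eye': array([ 0.41083426, -0.0285675 ,  0.96547717]), 'rotation': array([ 0.04890612, -0.08376366, -1.55021201])} {'camera_matrix': array([[499.73828949,   0.        , 318.37009459],
       [  0.        , 499.73828949, 244.26405409],
       [  0.        ,   0.        ,   1.        ]]), 'eye': array([-0.00894609, -0.78539892,  0.60821813]), 'rotation': array([ 1.00713012, -0.29803353, -0.53135343])}
{'clock': 0.1, 'joint_positions': array([ 1.02703653e+00,  3.42694967e-01,  1.52492343e+00, -2.01419537e-05,
        1.27543616e+00, -1.46002571e-01]), 'dq': array([ 3.67908274e-04, -1.77497980e-03, -3.94927242e-03, -1.00569861e-03,
       -4.88737032e-05,  4.44205790e-04]), 'joint_efforts': array([ 2.06617362e-03, -4.34452415e+01, -2.46489412e+01, -9.05426373e-05,
        4.80750561e-03,  3.12168322e-05]), 'position': array([0.20315255, 0.48370014, 0.23067304]), 'orientation': array([-6.20581732e-01, -3.07920228e+00,  2.17104716e-03]), 'wrist_force': array([-0.34146037,  0.0127154 , -0.23109054]), 'wrist_torque': array([0.01904377, 0.04126545, 0.01185768]), 'grip_force': 0.0, 'width': 0.9974322454416992}
```

Rotation is a rotation vector; I'll fix the helper and view.

```bash
sed -i 's/np.array(m\["rotation"\]).reshape(3,3)/cv2.Rodrigues(np.array(m["rotation"]))[0]/' h.py; python3 -c "
from h import *
print(proj('top',[.203,.484,.23]),onz('top',320,240,0))"
```

```text
[-45.87005403 420.5670357 ] [ 0.49368985 -0.03857853  0.        ]
```

View pics/t0.png

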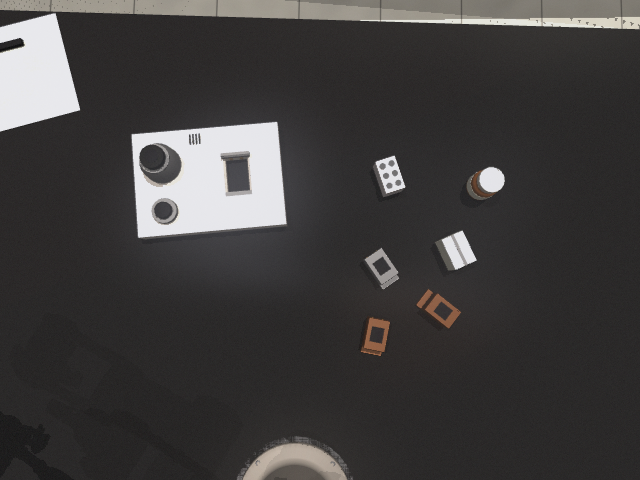

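View pics/s0.png

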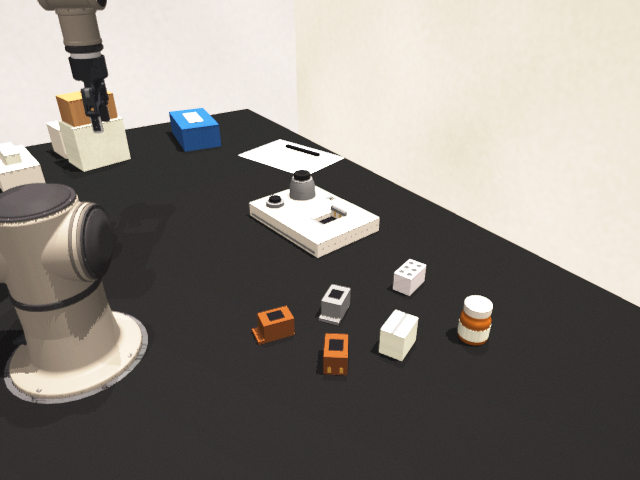

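Candidates: the grey block with a foot (top 382,268), brown look-alikes (376,336) and (440,309), the tube block with six dots (389,176), the carton (456,250). By the description I choose the grey one; close crops will check it.

Run:
```python
from h import *
a=np.array(capture("top"))[:,:,::-1]; 
c1=cv2.resize(a[238:298,352:412],(540,540),interpolation=cv2.INTER_CUBIC)
c2=cv2.resize(a[115:245,125:295],None,fx=4.6,fy=4.6,interpolation=cv2.INTER_CUBIC)
cv2.imwrite("pics/b1.png",c1); cv2.imwrite("pics/m1.png",c2)
```

```text
(no output)
```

View pics/b1.png

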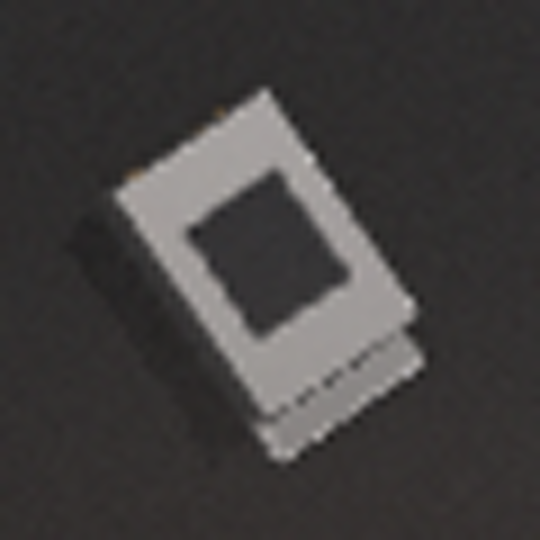

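View pics/m1.png

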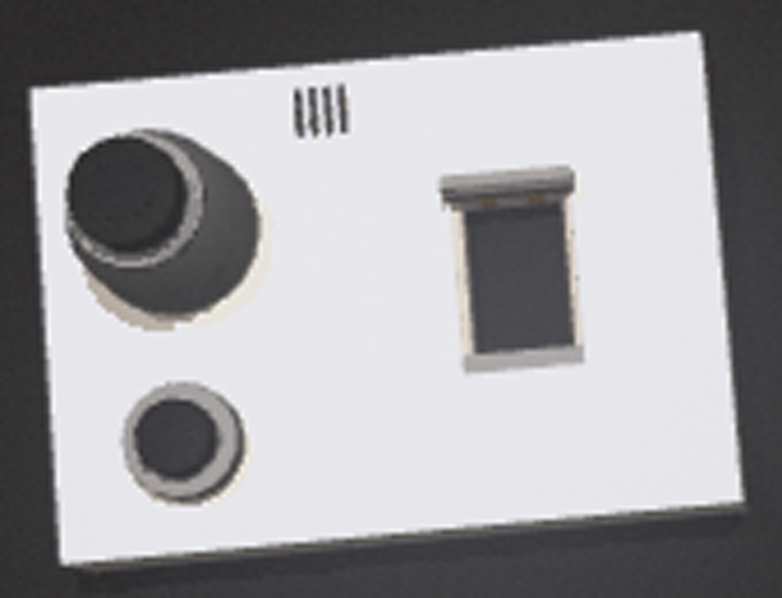

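The first crop shows the grey block with the foot at its lower-right end (foot edge about (283,462)-(425,360) in the crop): this is the battery. The second shows the mixer with corners (30,90),(700,33),(743,503),(62,565), the lip low (y≈363), the stop on top (y≈180), and the button at (177,440).

```bash
cat > fit.py <<'E'
from h import *
from scipy.optimize import least_squares
def fit(n,pts,pix,x0):
    pts=np.array(pts);pix=np.array(pix,float)
    def w(p): c,s=np.cos(p[2]),np.sin(p[2]); return np.c_[p[0]+c*pts[:,0]-s*pts[:,1],p[1]+s*pts[:,0]+c*pts[:,1],pts[:,2]]
    f=lambda p:(np.array([proj(n,P) for P in w(p)])-pix).ravel()
    r=least_squares(f,x0); return r.x,r.fun.reshape(-1,2)
E
python3 - <<'E'
from fit import *
c=lambda L,s,o:[((x+.5)/s-.5+o[0],(y+.5)/s-.5+o[1]) for x,y in L]
# battery
bp=[(35,-20,40),(35,20,40),(-23,20,40),(-23,-20,40),(-35,20,7),(-35,-20,7)]
p,r=fit("top",np.array(bp)/1e3,c([(265,90),(118,193),(262,416),(415,312),(283,462),(425,360)],9,(352,238)),[.44,-.15,.5]); print("bat",p.round(4),np.degrees(p[2]),r.round(1).tolist())
mp=[(100,140,37),(100,-140,37),(-100,-140,37),(-100,140,37),(-36.5,-55+25,37),(-36.5,-55-25,37),(44.5,-28,49),(44.5,-82,49)]
p,r=fit("top",np.array(mp)/1e3,c([(30,90),(700,33),(743,503),(62,565),(465,373),(584,362),(440,178),(574,166)],4.6,(125,115)),[.55,.15,0]); print("mix",p.round(4),np.degrees(p[2]),r.round(1).tolist())
R=lambda x,y:p[:2]+np.array([np.cos(p[2])*x-np.sin(p[2])*y,np.sin(p[2])*x+np.cos(p[2])*y])
print("bay",R(0,-.055),"btn",R(-.055,.085)); b=R(-.055,.085)
for z in(.037,.045,.05,.055,.06): print(z,proj("top",[*b,z]),proj("side",[*b,z]))
print(c([(177,440)],4.6,(125,115)))
o=get_obs(); print(cv2.Rodrigues(o["orientation"])[0].round(3))
E
```

```text
bat [ 0.4393 -0.1581  0.6158] 35.28191885451389 [[0.0, -0.6], [-1.0, -0.3], [0.5, 0.4], [0.8, 0.0], [-0.7, 0.3], [0.3, 0.1]]
mix [0.6036 0.1771 0.1139] 6.523828316518795 [[0.2, -0.1], [0.3, -0.2], [0.1, -0.2], [-0.1, -0.0], [-0.0, 0.4], [0.4, 0.5], [-0.1, -0.3], [-0.8, -0.1]]
bay [0.60986287 0.12250592] btn [0.53931271 0.25535047]
0.037 [165.72268354 211.20150102] [275.00575205 204.18492561]
0.045 [164.44007159 210.58962621] [274.8561831  201.40106065]
0.05 [163.62711558 210.20180252] [274.76222353 199.65222995]
0.055 [162.80527787 209.80974178] [274.66789289 197.89649275]
0.06 [161.97441209 209.41337416] [274.57318897 196.13380803]
[(163.08695652173913, 210.2608695652174)]
[[-0.922  0.387 -0.001]
 [ 0.387  0.922 -0.001]
 [ 0.    -0.001 -1.   ]]
```

Request:
servo_tool(deltas="-0.66 -0.45 0 0.2; -0.66 -0.45 0 0.2; -0.66 -0.45 0 0.2; -0.66 -0.45 0 0.2; -0.66 -0.45 0 0.2; -0.66 -0.45 0 0.2; -0.94 -0.99 0.1 0.339; -0.94 -0.99 0.1 0.339", claw=1, newtons=30)

```text
clock: 1.15
position: [0.4216, 0.0446, 0.212]
orientation: [2.559, 1.822, 0.0]
wrist_force: [0.6, 1.0, 0.5]
width: 1.001
grip_force: 0.0
```

```bash
cat >> h.py <<'E'
def to(x,y,z,yaw):
    "normalised shift/turn from the present pose; yaw (deg) = world heading of tool x"
    o=get_obs(); R=cv2.Rodrigues(o["orientation"])[0]; d=R.T@(np.array([x,y,z])-o["position"])/.5
    cur=np.degrees(np.arctan2(R[1,0],R[0,0])); t=-((yaw-cur+180)%360-180)/360
    return d.round(4),round(t,4),o["position"].round(4),round(cur,1)
E
python3 -c "
from h import *
print(to(.4434,-.1552,.12,35.3))"
```

```text
(array([-0.3633,  0.1718,  0.184 ]), np.float64(0.0989), array([0.4216, 0.0446, 0.212 ]), np.float64(70.9))
```

Request:
servo_tool(deltas="-0.36 0.172 0.1 0.099; -0.363 0.172 0.184 0.099; -0.363 0.172 0.184 0.099; -0.363 0.172 0.184 0.099; -0.363 0.172 0.184 0.099; -0.363 0.172 0.184 0.099; -0.363 0.172 0.184 0.099; -0.363 0.172 0.184 0.099")

```text
clock: 2.15
position: [0.4449, -0.1522, 0.1209]
orientation: [2.99, 0.963, 0.001]
wrist_force: [-0.4, -1.1, 0.4]
width: 0.998
grip_force: 0.0
```

Run:
```python
from h import *
print(to(.4434,-.1552,.014,35.3))
a=np.array(capture("side"))[:,:,::-1]; b=np.array(capture("top"))[:,:,::-1]
c=lambda a,x,y:cv2.resize(a[y:y+130,x:x+100],(400,520),interpolation=cv2.INTER_CUBIC)
cv2.imwrite("pics/g1.png",np.hstack([c(a,285,220),c(b,330,190)]))
```

```text
(array([-0.0061,  0.0029,  0.2139]), np.float64(0.0012), array([ 0.4449, -0.1522,  0.1209]), np.float64(35.7))
```

View pics/g1.png

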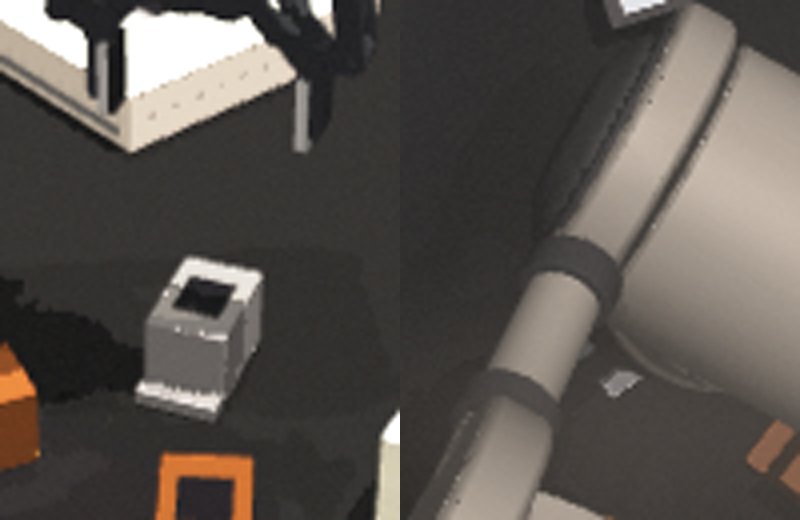

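The side crop shows the battery with its foot towards the camera (foot edge about (138,400)-(217,415) in the crop), between the open fingers seen above at (105,110) and (300,150). I'll cross-check my pose estimate against it.

Run:
```python
from fit import *
q=[.4393,-.1581,.6158]; c,s=np.cos(q[2]),np.sin(q[2])
P=np.array([(35,20,40),(35,-20,40),(-23,20,40),(-35,20,0),(-35,-20,0)])/1e3
for x,y,z in P: 
    u=proj("side",[q[0]+c*x-s*y,q[1]+s*x+c*y,z]); print(((u-[285,220]+.5)*4-.5).round())
pix=[((x+.5)/4-.5+285,(y+.5)/4-.5+220) for x,y in [(187,256),(263,271),(146,318),(137,402),(217,417)]]
print(fit("side",P,pix,q))
```

```text
[187. 253.]
[264. 270.]
[144. 319.]
[135. 401.]
[215. 421.]
(array([ 0.4398403 , -0.15815265,  0.62841232]), array([[-0.1214874 , -0.78132487],
       [ 0.23767741, -0.44424713],
       [-0.07823746,  0.3700033 ],
       [ 0.01200103, -0.1457665 ],
       [-0.04764884,  0.83026533]]))
```

Request:
servo_tool(deltas="-0.006 0.003 0.1 0; -0.006 0.003 0.16 0; -0.006 0.003 0.2 0; -0.006 0.003 0.214 0; -0.006 0.003 0.214 0; -0.006 0.003 0.214 0; -0.006 0.003 0.214 0; -0.006 0.003 0.214 0")

```text
clock: 3.25
position: [0.4433, -0.1561, 0.0138]
orientation: [2.99, 0.961, 0.001]
wrist_force: [0.1, -0.5, 0.1]
width: 1.0
grip_force: 0.0
```

Request:
servo_tool(deltas="0 0 0 0; 0 0 0 0; 0 0 0 0; 0 0 0 0; 0 0 0 0; 0 0 0 0; 0 0 0 0; 0 0 0 0", claw=0, newtons=30)

```text
clock: 4.25
position: [0.4431, -0.1559, 0.0134]
orientation: [-2.991, -0.961, -0.0]
wrist_force: [-0.5, 0.7, 5.1]
width: 0.462
grip_force: 32.1
```

```bash
python3 -c "
from h import *
print(to(.4434,-.1552,.17,35.3))"
```

```text
(array([ 0.0014, -0.0008, -0.3132]), np.float64(0.0009), array([ 0.4431, -0.1559,  0.0134]), np.float64(35.6))
```

Request:
servo_tool(deltas="0 0 -0.1 0; 0 0 -0.2 0; 0 0 -0.26 0; 0.1 -0.04 -0.26 0.02; 0.2 -0.08 -0.26 0.04; 0.3 -0.12 -0.26 0.06; 0.4 -0.16 -0.26 0.081; 0.5 -0.2 -0.26 0.081")

```text
clock: 5.25
position: [0.5884, 0.0725, 0.1423]
orientation: [3.137, 0.175, -0.002]
wrist_force: [1.1, -0.2, -2.8]
width: 0.464
grip_force: 32.5
```

Request:
servo_tool(deltas="0 0 0 0; 0 0 0 0; 0 0 0 0; 0 0 0 0; 0 0 0 0; 0 0 0 0; 0 0 0 0; 0 0 0 0")

```text
clock: 6.25
position: [0.588, 0.071, 0.1434]
orientation: [-3.137, -0.177, -0.0]
wrist_force: [0.2, -0.7, -2.4]
width: 0.466
grip_force: 32.5
```

```bash
python3 -c "
from h import *
print(to(.6245,.1242,.115,6.5)); o=get_obs(); print(o['wrist_force'],o['width'],o['grip_force'],o['wrist_torque'])"
```

```text
(array([ 0.0845, -0.0976,  0.0568]), np.float64(-0.0001), array([0.588 , 0.071 , 0.1434]), np.float64(6.5))
[ 0.196192   -0.66488279 -2.35349253] 0.4658855414525166 32.49629080295563 [-0.01367293  0.02889386  0.0147988 ]
```

Request:
servo_tool(deltas="0.04 -0.05 0 0; 0.0845 -0.0975 0.03 0; 0.0845 -0.0975 0.057 0; 0.0845 -0.0975 0.057 0; 0.0845 -0.0975 0.057 0; 0.0845 -0.0975 0.057 0; 0.0845 -0.0975 0.057 0; 0.0845 -0.0975 0.057 0")

```text
clock: 7.25
position: [0.6246, 0.124, 0.1152]
orientation: [-3.137, -0.177, -0.001]
wrist_force: [0.0, -0.2, -2.5]
width: 0.461
grip_force: 32.4
```

Run:
```python
from h import *
print(to(.6245,.1242,.0634,6.5))
snap("side","v1.png",(270,150,130,100),6)
```

```text
(array([-0.0002, -0.0004,  0.1036]), np.float64(-0.0001), array([0.6246, 0.124 , 0.1152]), np.float64(6.5))
```

View pics/v1.png

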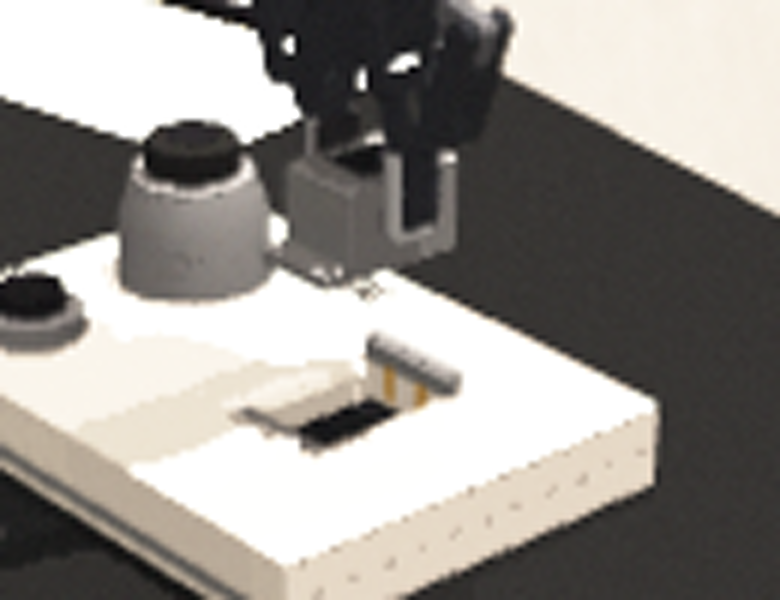

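The side crop shows the battery held flat above the mixer, foot at (310,265) towards the lip, fingers in the middle of its sides; the bay below it with the lip at (270,425) and the stop at (415,360). I work out the tilting path on the stop.

Run:
```python
from h import *
from scipy.optimize import brentq
a=np.radians(6.5); c,s=np.cos(a),np.sin(a)
for x,y,z in [(-39.2,20,-13.4),(-39.2,-20,-13.4),(30.8,-20,-13.4),(-27.2,20,26.6)]:
    x,y,z=x/1e3,y/1e3,z/1e3; u=proj("side",[.6246+c*x-s*y,.124+s*x+c*y,.1152+z]); print(((u-[270,150]+.5)*6-.5).round())
# P above floor (mm), zp pivot height in battery; report theta, foot x,z
for zp in (32,36):
  for X,dz in [(51,0),(48,-3),(45,-7),(42,-11),(40,-13),(38,-15),(36.5,-16.5)]:
    Z=29+zp+dz; dx,h=76-X,Z-29
    th=brentq(lambda t:dx*np.sin(t)+h*np.cos(t)-zp,0,.9) if dz else 0
    print(zp,X,dz,round(np.degrees(th),1),"foot",round(X-39.2*np.cos(th)+zp*np.sin(th),1),round(Z-39.2*np.sin(th)-zp*np.cos(th),1))
```

```text
[262. 261.]
[327. 293.]
[458. 245.]
[284. 160.]
32 51 0 0.0 foot 11.8 29.0
32 48 -3 6.5 foot 12.7 21.7
32 45 -7 14.6 foot 15.1 13.2
32 42 -11 21.5 foot 17.3 5.9
32 40 -13 24.0 foot 17.2 2.8
32 38 -15 26.1 foot 16.9 0.0
32 36.5 -16.5 27.5 foot 16.5 -2.0
36 51 0 0.0 foot 11.8 29.0
36 48 -3 6.6 foot 13.2 21.7
36 45 -7 14.9 foot 16.4 13.1
36 42 -11 22.2 foot 19.3 5.9
36 40 -13 24.9 foot 19.6 2.9
36 38 -15 27.1 foot 19.5 0.1
36 36.5 -16.5 28.5 foot 19.3 -1.9
```

Request:
servo_tool(deltas="0 0 0.05 0; 0 0 0.09 0; 0 0 0.1 0; 0 0 0.106 0; -0.003 0 0.109 0; -0.006 0 0.112 0; -0.009 0 0.116 0; -0.012 0 0.12 0", newtons=22)

```text
clock: 8.3
position: [0.6218, 0.1238, 0.0592]
orientation: [-3.136, -0.177, -0.015]
wrist_force: [-1.2, -0.5, 15.3]
width: 0.465
grip_force: 35.3
```

Run:
```python
from h import *
o=get_obs(); print({k:np.round(o[k],3) for k in("position","wrist_force","wrist_torque","grip_force","width")})
snap("side","v2.png",(290,150,100,80),8)
```

```text
{'position': array([0.622, 0.124, 0.059]), 'wrist_force': array([-1.223, -0.52 , 15.34 ]), 'wrist_torque': array([ 0.103, -0.227, -0.021]), 'grip_force': np.float64(35.263), 'width': np.float64(0.465)}
```

View pics/v2.png

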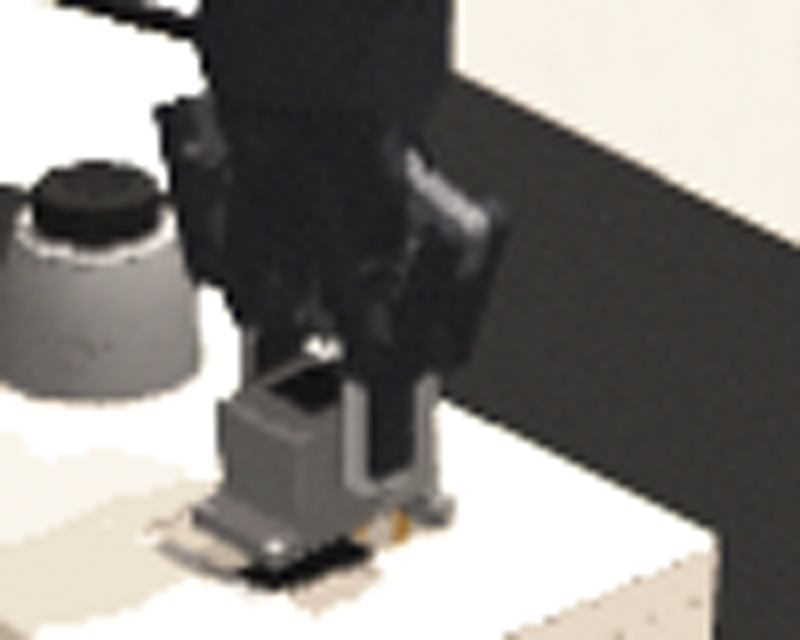

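The picture shows the battery still nearly flat, its far end resting on the stop at (430,510), foot over the pocket at (270,545); 15 N is building up. I lower further to turn it in the pads.

Request:
servo_tool(deltas="0 0 0.002 0; -0.002 0 0.004 0; -0.003 0 0.006 0; -0.004 0 0.008 0; -0.004 0 0.008 0; -0.004 0 0.008 0; -0.004 0 0.008 0; -0.004 0 0.008 0", newtons=20)

```text
clock: 9.35
position: [0.6188, 0.1234, 0.0551]
orientation: [-3.136, -0.177, -0.011]
wrist_force: [-3.9, -0.9, 15.1]
width: 0.463
grip_force: 36.7
```

Run:
```python
from h import *
o=get_obs(); print({k:np.round(o[k],4) for k in("position","orientation","wrist_force","wrist_torque","grip_force","width")})
```

```text
{'position': array([0.6188, 0.1234, 0.0551]), 'orientation': array([-3.1364, -0.1771, -0.0113]), 'wrist_force': array([-3.8604, -0.8809, 15.0633]), 'wrist_torque': array([-0.0324,  0.279 , -0.0717]), 'grip_force': np.float64(36.7395), 'width': np.float64(0.4635)}
```

Request:
servo_tool(deltas="-0.002 0 0.003 0; -0.004 0 0.006 0; -0.007 0 0.009 0; -0.01 0 0.012 0; -0.013 0 0.014 0; -0.015 0 0.015 0; -0.015 0 0.015 0; -0.015 0 0.015 0")

```text
clock: 10.35
position: [0.6132, 0.1228, 0.0474]
orientation: [-3.136, -0.177, -0.017]
wrist_force: [2.6, 0.2, 11.3]
width: 0.464
grip_force: 38.1
```

Run:
```python
from h import *
o=get_obs(); print({k:np.round(o[k],4) for k in("position","orientation","wrist_force","wrist_torque","grip_force","width")})
snap("side","v3.png",(290,160,100,75),8)
```

```text
{'position': array([0.6132, 0.1228, 0.0474]), 'orientation': array([-3.1362, -0.1771, -0.0174]), 'wrist_force': array([ 2.5968,  0.1756, 11.3497]), 'wrist_torque': array([ 0.0788, -0.7879,  0.0072]), 'grip_force': np.float64(38.1122), 'width': np.float64(0.4643)}
```

View pics/v3.png

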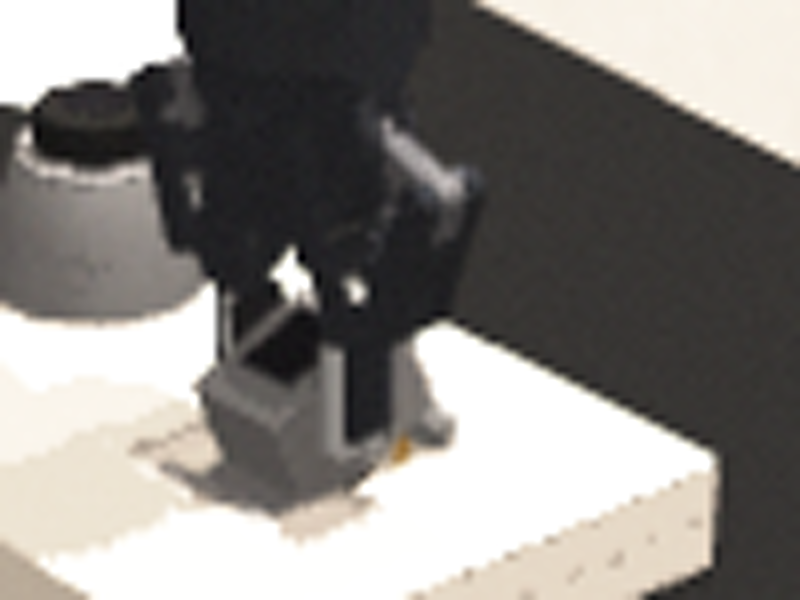

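The picture shows the battery tilted about 25 degrees with its foot down in the pocket (260,495) and its far end on the stop at (430,430). Now I slide it towards the lip.

Request:
servo_tool(deltas="0 0 -0.003 0; -0.004 0 -0.003 0; -0.008 0 -0.003 0; -0.012 0 -0.003 0; -0.016 0 -0.003 0; -0.02 0 -0.003 0; -0.022 0 -0.003 0; -0.022 0 -0.003 0")

```text
clock: 11.4
position: [0.6005, 0.1214, 0.0452]
orientation: [-3.136, -0.177, -0.009]
wrist_force: [7.6, 1.6, -7.4]
width: 0.464
grip_force: 36.0
```

Run:
```python
from h import *
o=get_obs(); print({k:np.round(o[k],4) for k in("position","orientation","wrist_force","wrist_torque","grip_force","width")})
a=np.array(capture("top"))[:,:,::-1]; b=np.array(capture("side"))[:,:,::-1]
f=lambda i,x,y:cv2.resize(i[y:y+70,x:x+50],(400,560),interpolation=cv2.INTER_CUBIC)
cv2.imwrite("pics/v4.png",np.hstack([f(b,305,170),f(a,210,140)]))
```

```text
{'position': array([0.6005, 0.1214, 0.0452]), 'orientation': array([-3.1362, -0.1769, -0.0087]), 'wrist_force': array([ 7.6324,  1.5903, -7.3547]), 'wrist_torque': array([ 0.3035, -1.4736,  0.0366]), 'grip_force': np.float64(35.9696), 'width': np.float64(0.464)}
```

View pics/v4.png

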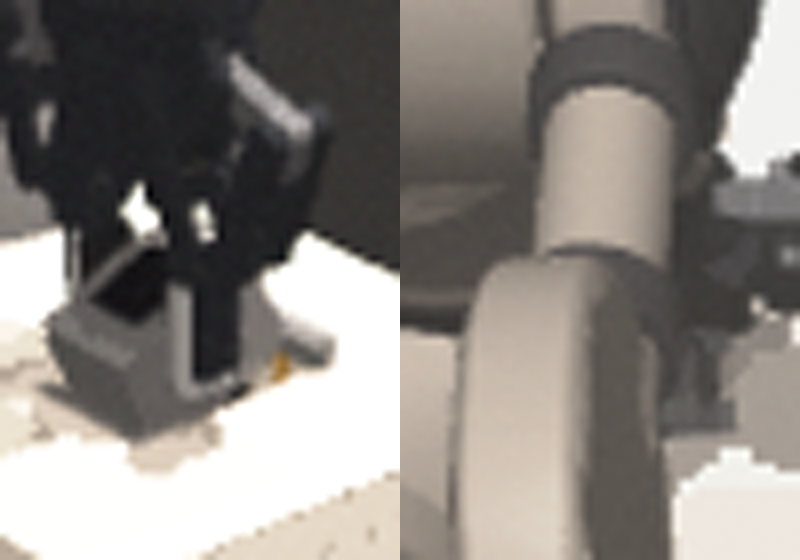

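The picture (left half) shows the tilted battery deep in the bay with the foot under the lip at about (90,405) and its far end clear of the stop; the downward pull on the wrist agrees with the foot caught under the lip. The top view is hidden by the arm. Rocking down now.

Request:
servo_tool(deltas="0.0035 0 0.0025 0; 0.007 0 0.005 0; 0.0105 0 0.0075 0; 0.014 0 0.0105 0; 0.017 0 0.0135 0; 0.02 0 0.017 0; 0.02 0 0.017 0; 0.02 0 0.017 0")

```text
clock: 12.5
position: [0.6087, 0.1224, 0.0381]
orientation: [-3.137, -0.177, -0.003]
wrist_force: [0.9, -0.1, 8.1]
width: 0.463
grip_force: 38.2
```

```bash
cat > st.py <<'E'
from h import *
o=get_obs(); print({k:np.round(o[k],4).tolist() for k in("position","orientation","wrist_force","wrist_torque","grip_force","width")})
E
python3 st.py; python3 -c "
from h import *
cv2.imwrite('pics/raw5.png',np.array(capture('side'))[:,:,::-1])"
```

```text
{'position': [0.6087, 0.1224, 0.0381], 'orientation': [-3.1365, -0.1772, -0.0031], 'wrist_force': [0.8953, -0.1411, 8.1106], 'wrist_torque': [-0.0199, 0.3693, -0.0254], 'grip_force': 38.2374, 'width': 0.4633}
```

Request:
servo_tool(deltas="0.002 0 0.002 0; 0.004 0 0.004 0; 0.005 0 0.006 0; 0.005 0 0.006 0; 0.005 0 0.006 0; 0.005 0 0.006 0; 0.005 0 0.006 0; 0.005 0 0.006 0")

```text
clock: 13.55
position: [0.6113, 0.1226, 0.0357]
orientation: [-3.137, -0.177, -0.004]
wrist_force: [-1.4, 0.3, 11.2]
width: 0.464
grip_force: 39.9
```

Request:
servo_tool(deltas="0 0 0 0; 0 0 0 0; 0 0 0 0; 0 0 0 0; 0 0 0 0; 0 0 0 0; 0 0 -0.08 0; 0 0 -0.16 0", claw=1)

```text
clock: 14.55
position: [0.6103, 0.1226, 0.1139]
orientation: [-3.137, -0.177, 0.002]
wrist_force: [1.0, -0.3, -0.6]
width: 1.001
grip_force: 0.0
```

```bash
python3 st.py
python3 - <<'E'
from h import *
a=np.radians(6.5)
for n,d in (("mid",.004),("end",.022)): print(n,to(.6099+d*np.cos(a),.1225+d*np.sin(a),.068,6.5))
E
```

```text
{'position': [0.6103, 0.1226, 0.1139], 'orientation': [-3.1365, -0.1771, 0.0019], 'wrist_force': [0.9826, -0.2919, -0.6127], 'wrist_torque': [-0.0195, 0.044, 0.0224], 'grip_force': 0.0, 'width': 1.0013}
mid (array([0.0073, 0.    , 0.0917]), np.float64(-0.0001), array([0.6103, 0.1226, 0.1139]), np.float64(6.5))
end (array([ 0.0433, -0.    ,  0.0917]), np.float64(-0.0001), array([0.6103, 0.1226, 0.1139]), np.float64(6.5))
```

Request:
servo_tool(deltas="0 0 0 0; 0.02 0 0 0; 0.043 0 0 0; 0.043 0 0 0; 0.043 0 0 0; 0.043 0 0 0; 0.043 0 0.04 0; 0.043 0 0.06 0", claw=0)

```text
clock: 15.55
position: [0.6313, 0.125, 0.0824]
orientation: [-3.137, -0.177, 0.002]
wrist_force: [-0.8, 0.0, -0.1]
width: -0.002
grip_force: 0.0
```

Request:
servo_tool(deltas="0 0 0.015 0; 0 0 0.025 0; 0 0 0.035 0; 0 0 0.04 0; 0 0 0.046 0; 0 0 0.05 0; 0 0 0.054 0; 0 0 0.054 0")

```text
clock: 16.55
position: [0.6325, 0.1251, 0.06]
orientation: [3.137, 0.178, 0.004]
wrist_force: [-7.2, -1.4, 20.1]
width: -0.001
grip_force: 10.3
```

```bash
python3 st.py
```

```text
{'position': [0.6325, 0.1251, 0.06], 'orientation': [3.1365, 0.1775, 0.0042], 'wrist_force': [-7.228, -1.4157, 20.1455], 'wrist_torque': [-0.1329, 1.3754, 0.0069], 'grip_force': 10.3191, 'width': -0.0009}
```

Request:
servo_tool(deltas="0 0 -0.08 0; 0 0 -0.16 0; -0.04 -0.07 -0.16 0; -0.08 -0.14 -0.16 0; -0.12 -0.21 -0.16 0; -0.156 -0.28 -0.16 0; -0.156 -0.28 -0.16 0; -0.156 -0.28 -0.16 0")

```text
clock: 17.55
position: [0.5391, 0.2551, 0.1365]
orientation: [3.136, 0.178, 0.001]
wrist_force: [-0.3, -0.1, 0.0]
width: -0.001
grip_force: 0.0
```

Run:
```python
from h import *
print(to(.5393,.2554,.06,6.5))
a=np.array(capture("top"))[:,:,::-1]; b=np.array(capture("side"))[:,:,::-1]
f=lambda i,x,y:cv2.resize(i[y:y+70,x:x+50],(400,560),interpolation=cv2.INTER_CUBIC)
cv2.imwrite("pics/v5.png",np.hstack([f(b,305,170),f(a,210,140)]))
```

```text
(array([ 0.0004, -0.0005,  0.1531]), np.float64(-0.0), array([0.5391, 0.2551, 0.1365]), np.float64(6.5))
```

View pics/v5.png

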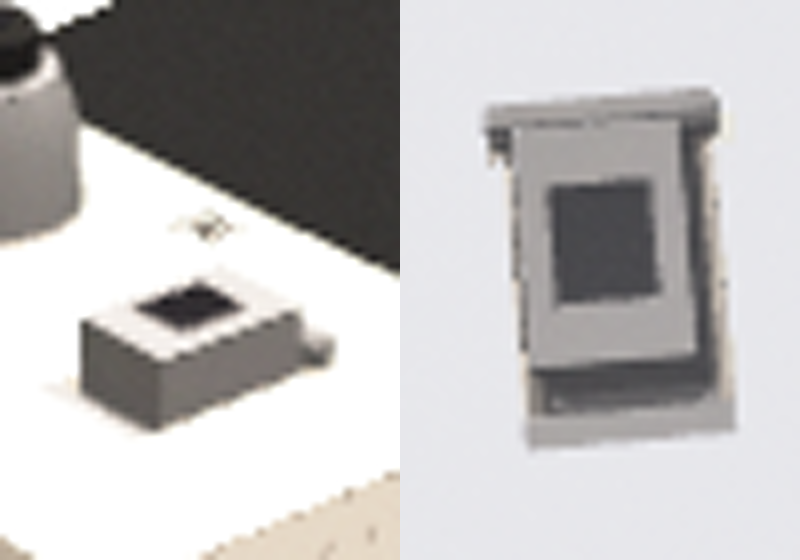

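The picture shows the battery flat in the bay (right: top face corners about (512,126),(683,120),(697,357),(530,367); foot under the lip). I check the pose numerically.

Run:
```python
from fit import *
P=np.array([(35,20,60),(35,-20,60),(-23,-20,60),(-23,20,60)])/1e3
t=[((x-400+.5)/8-.5+210,(y+.5)/8-.5+140) for x,y in [(512,126),(683,120),(697,357),(530,367)]]
s=[((x+.5)/8-.5+305,(y+.5)/8-.5+170) for x,y in [(300,312),(160,362),(80,322)]]
r=fit("top",P,t,[.61,.12,.11]); print(r[0],np.degrees(r[0][2]),r[1].round(1).tolist())
r=fit("side",P[1:],s,[.61,.12,.11]); print(r[0],np.degrees(r[0][2]),r[1].round(1).tolist())
```

```text
[0.61089023 0.12238557 0.09098121] 5.212839472053545 [[0.1, 0.0], [0.1, -0.6], [0.2, 0.2], [-0.4, 0.4]]
[0.60682831 0.11698657 0.11267797] 6.455972061731367 [[0.5, -0.3], [0.0, 0.5], [-0.6, -0.3]]
```

Request:
servo_tool(deltas="0 0 0.08 0; 0 0 0.14 0; 0 0 0.155 0; 0 0 0.16 0; 0 0 0.166 0; 0 0 0.172 0; 0 0 0.178 0; 0 0 0.178 0")

```text
clock: 18.65
position: [0.5398, 0.2553, 0.0525]
orientation: [-3.136, -0.178, -0.007]
wrist_force: [-11.2, -6.9, 32.0]
width: 0.0
grip_force: 16.5
```

Request:
servo_tool(deltas="0 0 -0.004 0; 0 0 -0.007 0; 0 0 -0.007 0; 0 0 -0.007 0; 0 0 -0.007 0; 0 0 -0.007 0; 0 0 -0.007 0; 0 0 -0.007 0")

```text
clock: 19.65
position: [0.5397, 0.2552, 0.053]
orientation: [-3.136, -0.177, -0.005]
wrist_force: [-2.1, -3.6, 10.6]
width: 0.004
grip_force: 5.4
```

Run:
```python
from h import *
print(get_obs()["position"],get_obs()["wrist_force"])
for n,f,(x,y,w,h) in (("top","t0.png",(148,195,32,32)),("side","s0.png",(258,188,32,24))):
    g=cv2.cvtColor(cv2.imread("pics/"+f),cv2.COLOR_BGR2GRAY)[y:y+h,x:x+w]
    m=(g<75).astype(np.uint8); k,l,st,c=cv2.connectedComponentsWithStats(m)
    for i in range(1,k):
        if st[i,4]>20: print(n,st[i]+[x,y,0,0,0],c[i]+[x,y])
    if n=="side": print(g[2:22,4:30])
b=[.5393,.2554]
for z in(.045,.049,.053,.057,.061):print(z,proj("top",[*b,z]).round(1),proj("side",[*b,z]).round(1))
```

```text
[0.53969502 0.25522213 0.05298527] [-2.131183   -3.58167384 10.59862415]
top [155 202  17  17 231] [162.85281385 209.93506494]
side [258 188  31  11 176] [268.3125 191.125 ]
side [269 196  12   7  68] [274.45588235 198.92647059]
[[ 51  50  51  50  51  49  51  50  51  50  52  50  50  51  52  52  50  52
   49  50  66 143 196 236 254 255]
 [ 52  51  51  52  49  51  51  52  51  51  50  49  51  50  51  51  50  66
  143 196 237 254 255 255 255 255]
 [ 49  52  50  49  50  50  51  48  51  50  50  51  49  50  67 145 194 236
  254 255 255 255 255 255 255 255]
 [ 49  50  49  50  49  51  52  49  50  50  49  67 145 195 237 254 255 255
  255 255 255 255 255 255 255 255]
 [ 51  50  53  50  52  51  52  51  65 130  91 151 235 254 255 255 255 255
  255 255 255 255 255 255 255 242]
 [ 51  51  50  52  51  68 142 183 148 214 148 212 131 131 131 171 254 255
  255 255 255 255 255 255 255 243]
 [ 52  49  67 144 195 236 253 252 207  44  44  44  46  44  45  45  45  88
  242 255 255 255 255 255 255 253]
 [145 195 236 254 255 255 255 136  43  43  46  44  44  44  46  46  45  46
  169 255 255 255 255 255 255 255]
[... 779 characters left out ...]
38 149  85  90  89  93  99 103 109 115 114 111 111  99  97
   99 112 117 187 255 255 255 255]
 [255 255 255 252 208 108  94  91  94  96  96  98 103 102 106 104 109 107
  115 154 199 254 255 255 255 255]
 [255 255 255 255 253 244 231 117 118  98  99  96  99  97 101 100 115 156
  219 252 255 255 255 255 255 255]
 [255 255 255 255 255 255 255 245 243 222 222 218 220 220 221 223 233 252
  255 255 255 255 255 255 255 255]
 [255 255 255 255 255 255 255 255 255 255 255 255 255 255 255 255 255 255
  255 255 255 255 255 255 255 255]]
0.045 [164.4 210.6] [274.8 201.4]
0.049 [163.8 210.3] [274.8 200. ]
0.053 [163.1 210. ] [274.7 198.6]
0.057 [162.4 209.7] [274.6 197.2]
0.061 [161.8 209.3] [274.5 195.8]
```

Request:
servo_tool(deltas="0 0 0.003 0; 0 0 0.003 0; 0 0 0.003 0; 0 0 0.003 0; 0 0 0.003 0; 0 0 0.003 0; 0 0 0.003 0; 0 0 0.003 0")

```text
clock: 20.65
position: [0.5397, 0.2553, 0.0528]
orientation: [-3.136, -0.178, -0.006]
wrist_force: [-6.2, -4.9, 19.7]
width: 0.003
grip_force: 10.1
```

Request:
servo_tool(deltas="0 0 0 0; 0 0 0 0; 0 0 0 0; 0 0 0 0; 0 0 0 0; 0 0 0 0; 0 0 0 0; 0 0 0 0")

```text
clock: 21.65
position: [0.5397, 0.2553, 0.0528]
orientation: [-3.136, -0.178, -0.006]
wrist_force: [-7.0, -5.2, 20.6]
width: 0.0
grip_force: 10.1
```

Request:
servo_tool(deltas="0 0 0 0; 0 0 0 0; 0 0 0 0; 0 0 0 0; 0 0 0 0; 0 0 0 0; 0 0 0 0; 0 0 0 0")

```text
clock: 22.65
position: [0.5397, 0.2553, 0.0528]
orientation: [-3.136, -0.178, -0.006]
wrist_force: [-5.2, -5.0, 20.3]
width: -0.0
grip_force: 10.1
```

Request:
servo_tool(deltas="0 0 -0.003 0; 0 0 -0.006 0; 0 0 -0.008 0; 0 0 -0.008 0; 0 0 -0.008 0; 0 0 -0.008 0; 0 0 -0.008 0; 0 0 -0.008 0")

```text
clock: 23.65
position: [0.5392, 0.2556, 0.0535]
orientation: [-3.136, -0.177, -0.002]
wrist_force: [3.2, -1.3, 4.7]
width: -0.002
grip_force: 2.3
```

Request:
servo_tool(deltas="0 0 -0.003 0; 0 0 -0.006 0; 0 0 -0.006 0; 0 0 -0.006 0; 0 0 -0.006 0; 0 0 -0.006 0; 0 0 -0.006 0; 0 0 -0.006 0")

```text
clock: 24.65
position: [0.5384, 0.2555, 0.0563]
orientation: [-3.136, -0.177, 0.001]
wrist_force: [-0.1, 1.8, 3.4]
width: 0.007
grip_force: 1.5
```

The force follows the spring (3.4 N part-way up), so the button was fully down for over 4 s. Letting go and backing off.

Request:
servo_tool(deltas="0 0 -0.01 0; 0 0 -0.04 0; 0 0 -0.1 0; 0 0 -0.18 0; 0 0 -0.24 0; 0 0 -0.24 0; 0 0 -0.24 0; 0 0 -0.24 0")

```text
clock: 25.65
position: [0.5379, 0.255, 0.175]
orientation: [3.136, 0.177, -0.004]
wrist_force: [1.4, -0.4, 0.5]
width: -0.002
grip_force: 0.0
```

Run:
```python
from h import *
print(get_obs()["position"],get_obs()["wrist_force"].round(1))
a=cv2.imread("pics/raw5.png"); s=np.array(capture("side"))[:,:,::-1]; o=cv2.imread("pics/s0.png")
d=cv2.absdiff(s,o).max(2)>40; k,l,st,c=cv2.connectedComponentsWithStats(d.astype(np.uint8))
print([x.tolist() for x in st[1:] if x[4]>25])
g=cv2.cvtColor(s,cv2.COLOR_BGR2GRAY)[194:202,266:284]; print(g)
print(manip.finish_job())
```

```text
[0.53794863 0.2550054  0.17503725] [ 1.4 -0.4  0.5]
[[0, 0, 110, 183, 12092], [173, 0, 127, 129, 5921], [266, 140, 12, 15, 136], [0, 182, 23, 12, 135], [10, 201, 94, 97, 4292], [253, 203, 12, 9, 36], [314, 205, 29, 18, 262], [0, 270, 5, 13, 37], [100, 283, 7, 27, 87], [319, 284, 32, 40, 822], [13, 370, 49, 19, 494]]
[[ 52  55  53  56  69 129  91 148 232 253 255 255 255 255 255 255 255 255]
 [ 54  69 142 175 147 210 144 205 125 125 127 166 252 255 255 255 255 255]
 [202 239 251 250 204  44  43  43  45  43  45  46  46  88 240 255 255 255]
 [255 255 255 136  47  49  42  45  43  43  45  45  44  45 164 255 255 255]
 [255 255 255 114  44  49  47  47  44  45  44  44  45  41  82 231 255 255]
 [255 251 223  27  30  37  45  44  41  43  42  41  35  34  52 160 235 254]
 [254 236 140  50  20  23  26  31  32  30  26  22  25  25  66 190 229 233]
 [244 236 174  72  25  23  21  21  25  22  24  26  24  41 102 203 229 232]]
the job is handed in; nothing more can be done
None
```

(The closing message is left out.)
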